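# Roll the mill jar up its loading ramp and bolt it in

## Task

The white glaze-milling jar lies on its side at the foot of the little wooden loading ramp. Push it gently with your fingers, without gripping or lifting it, up the ramp and over the crest until it rests squarely against the stop board at the far end; keep your fingers on it all the way up, so that it is neither shoved ahead to run on its own nor allowed to roll back. Then push the red-topped bolt beside the ramp fully in behind the jar, come away from everything, and leave the other things on the table where they stand.

Things in the scene. Friction and masses are not known exactly. Their poses are not given: they have to be found in the camera images.
- ramp: Fixed plywood ramp; origin on the table, on its centre line; x up the ramp, y left, z up. Mm: side guides 42 high, inner faces y = -75, +75. Running surface: level apron 8 high from x = -165 to -85, slope straight up to a crest 28 high at x = 45, then gently down to 20 at the stop board (74 high). Left on the slope the jar rolls back; behind the crest it stays at the stop by itself.
- stop_face (a point): Point on the rubber face of the stop board, on the ramp's centre line: at x = 125, z = 60 mm in the ramp's frame (z is that of the jar's axis when it lies at the stop).
- jar: Glaze-milling jar: loose closed cylinder, 72 mm in diameter, 130 mm long, 0.45 to 0.8 kg, smooth, white with two black rubber bands, dark steel lid at one end. Origin at its centre; y is the cylinder's axis (lid at +y), lying across the ramp; x and z turn as it rolls. Starts on the level apron. At the stop its centre is at x = 89, z = 60 mm in the ramp's frame.
- jar_center (a point): Centre of the jar, on its axis.
- bolt (a joint): Sliding bolt on the ramp's left (+y) side, crossing it at x = 41 mm; rod 10 mm thick, 60 mm above the table. 0 = drawn out, 0.050 m = fully in against its end stop; grows as it is pushed to the ramp's -y. Friction about 2 N, stays where left. Fully in, the rod reaches to y = 40 mm, 7 mm behind the jar at the stop.
- bolt_knob (a point): On the bolt's handle, an upright steel post 12 mm thick from 52 to 97 mm above the table with a red 20 mm ball on top (to 110 mm). This point: on its axis, 82 mm up; at x = 41, y = 175 mm in the ramp's frame when drawn out; moves with the bolt. Nothing of the ramp lies beyond it to +y; two steel lugs 71 mm high hold the rod at y = 88 to 122 mm.
- tile2: Loose L-shaped test tile with an orange-brown face, 30 x 34 mm, 61 mm high, to the right of the ramp near its stop; origin under its centre. Bystander.
- tile: Loose L-shaped test tile with a green face, 30 x 34 mm, 61 mm high, to the right of the slope; origin under its centre. Bystander.
- tape: Fixed roll of masking tape lying flat, 104 mm wide, 24 mm high, left of the ramp's foot; origin under its centre. Bystander.
- rib: Loose flat boxwood rib (kidney-shaped scraper), 38 x 94 mm, 8 mm thick, lying left of the ramp beyond the bolt; origin under its centre. Bystander.
Things that resemble listed ones, but are neither listed nor needed, are in the scene too. Leave any blue or yellow look-alike of the jar alone.

How it is judged:
On the way, in this order (a step that is already met when the one before it is completed fails the run):
1. the jar is half-way up the slope with the fingers on it (x of jar_center in the frame of ramp between -0.03 and 0.04 m and contact force between jar and the fingers above 0.05 N), for 0.05 s.
2. the jar lies squarely against the stop board (x of jar_center in the frame of ramp between 0.083 and 0.094 m and z of jar_center in the frame of ramp below 0.068 m and angle between the y axis of jar and the y axis of ramp, either way round below 0.08 rad), for 0.2 s.
3. the bolt is pushed in behind the jar (value of joint bolt above 0.044 m), for 0.1 s.
At the end, for the whole second after the job is handed in: The jar lies at rest at the stop (its centre within 6 mm of where it touches the rubber, lying down on the deck, its axis within 0.08 rad of square) and the bolt is in to at least 44 of its 50 mm (all of step 2 and value of joint bolt above 0.044 m and linear speed of jar below 0.02 m/s and angular speed of jar below 0.3 rad/s).
It fails at once if the jar runs on its own on the slope (not touched by the fingers and faster than 0.15 m/s): rolled back or shoved ahead (x of jar_center in the frame of ramp between -0.075 and 0.04 m and contact force between jar and the fingers below 0.01 N and linear speed of jar above 0.15 m/s).
It fails at once if the jar is lifted (about 20 mm or more off the ramp) (z of jar_center in the frame of ramp above 0.084 m or (x of jar_center in the frame of ramp below -0.02 m and z of jar_center in the frame of ramp above 0.074 m)).
It fails at once if the jar leaves the ramp over its foot or its side (x of jar_center in the frame of ramp below -0.17 m or z of jar_center in the frame of ramp below 0.034 m).
It fails at once if the fingers press on the jar with more than 35 N (contact force between jar and the fingers above 35 N).
It fails at once if a bystander is moved by more than 20 mm (distance of any of tile, tile2, rib from where it was at the start of the episode above 0.02 m).
It also fails if it takes over 59 s, if anything falls off the work surface, if the arm or the gripper's body presses on something with over 40 N, if the wrist force passes 120 N, or if a joint passes its speed limit or range.

## Robot

A 6-joint arm with a two-finger parallel gripper is mounted at the origin on a cart in front of the work surface, level with it; the furniture and walls round the work are solid. World frame = base frame: x ahead of the robot, y to its left, z up, the work surface at z = 0. Lengths are in m, angles in rad, forces in N, time in s.
With the tool pointing down it reaches from about 0.3 to 0.875 m from the base axis. Payload 6.4 kg.
Tool frame: the origin (TCP) lies on the centre line of the jaws, within the pads' length; the fingertips stand 11 mm ahead of it and the grasp point (between the pads) lies 8 mm behind it; x points along the fingers, y is the direction in which the jaws open and shut, and the axes are right-handed (so a half turn about x gives the same grasp; the last joint's range is limited). The gripper opens to 85 mm and grips with 20 to 120 N. Pads are 22 mm wide; open, the fingers measure 114 mm over their backs; the gripper's body (76 mm by 85 mm) begins 54 mm behind the grasp point. The pads swing forward as they close: fully open they stand 13 mm farther back than shut.
Start: joints at [0.924, 0.181, 1.607, -0, 1.354, -0.206], TCP at [0.245, 0.52, 0.242] pointing down, gripper open.
Joint ranges: [-2.99, 2.99], [-0.89, 2.07], [0.3, 2.58], [-1.14, 4.28], [0, 2.63], [-3.12, 3.12]. Speed limits (rad/s): [2.57, 2.57, 3.01, 3.14, 3.14, 3.14].

## Interface

Orientations are given as a unit quaternion [w, x, y, z].
In Python, from bench import ctrl, camera, hand_in gives the robot as it stands. The module is installed in compiled form; this text tells all that it offers.
- The arm moves only by the tool drive_tool, never from a script. Its argument "increments" is a list of rows, each a list of 7 numbers: the shift along the tool's x, y, z in m, then the turn, a rotation vector about the tool's x, y, z in degrees, then the gripper's target within -1 to 1 (fully open at 1, half-way at 0, shut at -1). In form: [[dx, dy, dz, rx, ry, rz, claw], ...]. A call has 1 to 10 rows; each row shifts and turns the commanded pose from where the row before left it, along the tool's axes as they then stand; what a row does not reach is not made up. A row lasts 1/8 s, in which the tool goes at most 62.5 mm and 10.7 degrees, less where a joint would pass 70% of its speed; a pose out of reach is approached as far as the arm can. A call is refused whole if a number of a shift passes 0.0625 or a number of a turn 10.7, either way. A call with a gripper value outside its range is refused whole. The fingers move at their own pace and stop on an object; the grip force is fixed at half the most. Time passes only in rows, so rows that do not move let the fingers close. It gives the time, the measured TCP pose, the force and the opening at its end, in the units of the state.
- ctrl.get_obs(): the state, without advancing time (a new reading comes with each control period).
- camera(name): name is "scene" or "top"; returns a dict with "img" (420x560x3 uint8, red, green, blue), "depth" (420x560 float32, m along the optical axis (not along the pixel's ray), 0 where there is no reading), "fx", "fy", "cx", "cy" (pixels), "world_from_camera" (4x4, takes a point from camera to world coordinates). Camera axes: x right, y down, z forward; pixel columns grow to the right and rows downward; lengths in m; the calibration is good to about 2 mm. A picture is of the moment at which its call begins.
- hand_in(): hands the job in, once; it reports no verdict.
The state is a dict: "time_s": time; "q": joint angles; "dq": joint speeds; "joint_efforts": joint torques, N m; "eef_pos": TCP position; "eef_rot": TCP orientation; "wrist_force": force on the tool from outside, world axes, zero at the start; "torque": the same for the moment, N m; "opening": opening from 0.0 (shut) to 1.0 (fully open).
Only numpy, scipy, OpenCV 4.12 (cv2) and the standard library are available. Lean on these libraries where they do the work, as an engineer would, in place of code of your own. Each camera call takes 0.05 s, during which the arm holds its last target.

## Working session

There is one attempt and no reset: what is moved stays moved. The work goes in short steps, Python scripts to look and compute and a tool call to move; the robot and the scene stay as the last step left them, time stands still between calls to the robot, and variables do not carry over. Pictures are saved under pics/ and viewed, and the job is handed in when it is done.

Besides the shell and the picture viewer there is one more tool, called after ">>>" as a command line: name --pt "numbers of a row" for each row, then --argument value for the rest. drive_tool: Moves the arm, as the interface text tells. Its arguments: {"type":"object","properties":{"increments":{"type":"array","items":{"type":"array","items":{"type":"number"}}}},"required":["increments"]}

```bash
mkdir -p pics; ls; python3 - <<'E'
from bench import ctrl,camera
import cv2,numpy as np
for n in("scene","top"):
    c=camera(n); cv2.imwrite(f"pics/{n}0.png",cv2.cvtColor(c["img"],cv2.COLOR_RGB2BGR))
    np.savez(f"{n}0.npz",**c)
    print(n,c["fx"],c["cx"],c["cy"],np.round(c["world_from_camera"],3).tolist())
o=ctrl.get_obs(); print({k:np.round(v,3).tolist() for k,v in o.items()})
E
```

```text
pics
scene 458.9558884267049 280.3676632753814 209.2246565446685 [[0.589, -0.622, 0.516, -0.049], [-0.808, -0.439, 0.393, -0.441], [-0.018, -0.649, -0.761, 0.974], [0.0, 0.0, 0.0, 1.0]]
top 453.1291144565094 277.004448126235 208.50688453510662 [[-0.017, -0.992, 0.122, 0.424], [-1.0, 0.018, 0.013, 0.011], [-0.015, -0.121, -0.993, 1.136], [0.0, 0.0, 0.0, 1.0]]
{'time_s': 0.1, 'q': [0.924, 0.181, 1.608, 0.0, 1.354, -0.206], 'dq': [0.002, -0.005, -0.003, -0.001, 0.0, -0.001], 'joint_efforts': [0.0, -44.588, -35.224, -0.0, 0.004, 0.0], 'eef_pos': [0.245, 0.52, 0.241], 'eef_rot': [0.69, 0.154, 0.69, -0.155], 'wrist_force': [0.144, 0.778, 0.063], 'torque': [-0.018, -0.021, -0.024], 'opening': 0.995}
```

View pics/scene0.png

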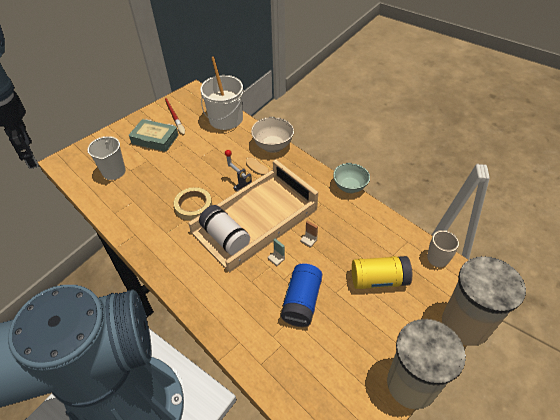

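View pics/top0.png

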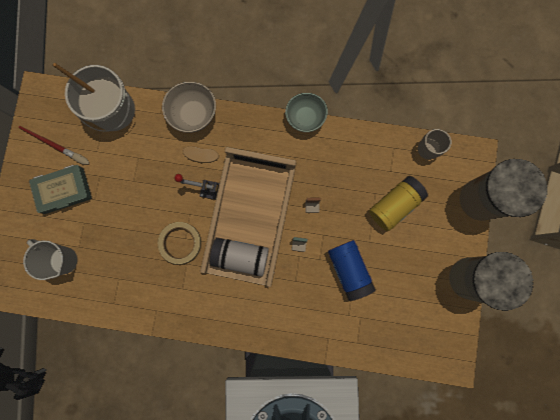

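The jar could be confused with three things: white cylinder on the ramp (scene 225,230 / top 240,257), blue (302,295 / 351,270) and yellow (382,273 / 397,204). By the description it is the white one, on the ramp apron. The red knob is at top (179,178). Next I'll check a crop and measure.

```bash
cat > h.py <<'E'
import numpy as np,cv2
def cloud(c):
    d=c["depth"];v,u=np.mgrid[:d.shape[0],:d.shape[1]]
    P=np.stack([(u-c["cx"])/c["fx"]*d,(v-c["cy"])/c["fy"]*d,d],-1)
    T=c["world_from_camera"];return P@T[:3,:3].T+T[:3,3]
def proj(c,p):
    T=np.linalg.inv(c["world_from_camera"]);q=np.atleast_2d(p)@T[:3,:3].T+T[:3,3]
    return np.stack([q[:,0]/q[:,2]*c["fx"]+c["cx"],q[:,1]/q[:,2]*c["fy"]+c["cy"]],-1)
E
python3 - <<'E'
import numpy as np,cv2
from h import *
t=np.load("top0.npz");s=np.load("scene0.npz")
cv2.imwrite("pics/crop_t.png",cv2.resize(cv2.cvtColor(t["img"][140:295,150:330],cv2.COLOR_RGB2BGR),None,fx=4,fy=3.8,interpolation=cv2.INTER_CUBIC))
cv2.imwrite("pics/crop_s.png",cv2.resize(cv2.cvtColor(s["img"][140:275,165:335],cv2.COLOR_RGB2BGR),None,fx=4.4,fy=4.4,interpolation=cv2.INTER_CUBIC))
for n,c in(("t",t),("s",s)):
    P=cloud(c)
    for uv in [(251,232),(265,200),(233,152),(291,160),(207,272),(270,281),(240,257)] if n=="t" else [(225,230),(295,183),(228,262)]:
        print(n,uv,np.round(P[uv[1],uv[0]],4))
E
```

```text
t (251, 232) [0.5039 0.0909 0.015 ]
t (265, 200) [0.5815 0.0546 0.0284]
t (233, 152) [0.6932 0.1283 0.0727]
t (291, 160) [ 0.6695 -0.0106  0.0781]
t (207, 272) [0.4073 0.2015 0.0067]
t (270, 281) [0.3841 0.0447 0.0431]
t (240, 257) [0.4417 0.1125 0.079 ]
s (225, 230) [0.4249 0.0941 0.0781]
s (295, 183) [0.6694 0.0534 0.0616]
s (228, 262) [0.3753 0.0479 0.037 ]
```

View pics/crop_t.png

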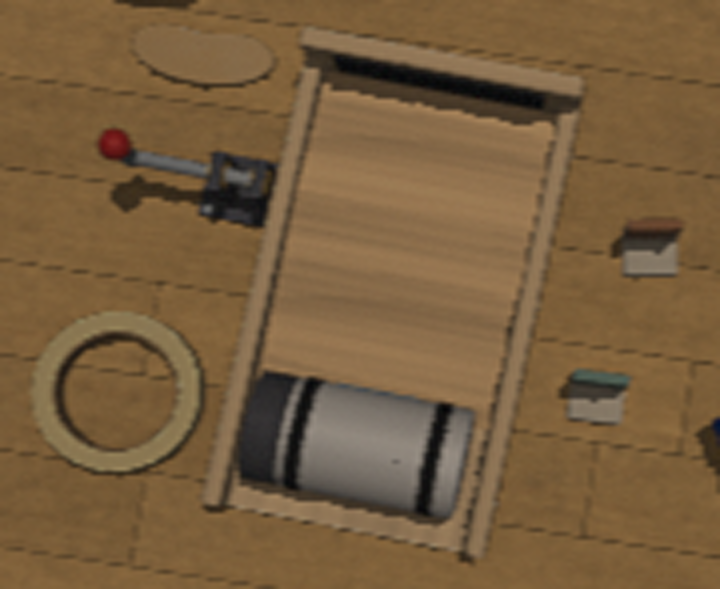

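View pics/crop_s.png

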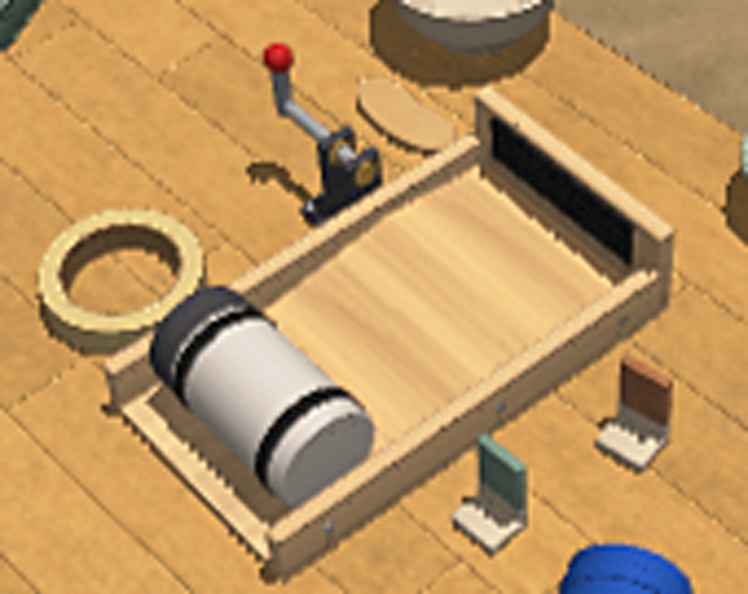

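The crops show the white, two-banded jar with its dark lid to the left, lying on the apron. The red knob is at top (179,178), drawn out. Next I'll fit the ramp frame from the guides' top faces and the stop board.

```bash
python3 - <<'E'
import numpy as np,cv2
from h import *
t=np.load("top0.npz");s=np.load("scene0.npz")
yaw=np.deg2rad(-12.);c0=np.array([0.54,0.075])
for name,c in(("t",t),("s",s)):
    P=cloud(c).reshape(-1,3);P=P[np.isfinite(P).all(1)&(c["depth"].reshape(-1)>0)]
    y,o=yaw,c0.copy()
    for it in range(8):
        R=np.array([[np.cos(y),-np.sin(y)],[np.sin(y),np.cos(y)]])
        L=(P[:,:2]-o)@R; z=P[:,2]
        m=(abs(z-.042)<.004)&(L[:,0]>-.16)&(L[:,0]<.1)&(abs(abs(L[:,1])-.08)<.02)
        # exclude jar pts: close to guides only
        l=m&(L[:,1]>0);r=m&(L[:,1]<0)
        pl=np.polyfit(L[l,0],L[l,1],1);pr=np.polyfit(L[r,0],L[r,1],1)
        y+=np.arctan((pl[0]+pr[0])/2)
        o=o+R@np.array([0,(np.median(L[l,1])+np.median(L[r,1]))/2])
        st=(abs(z-.074)<.004)&(abs(L[:,1])<.07)&(L[:,0]>.1)&(L[:,0]<.18)
        e=np.percentile(L[st,0],[2,50,98])
        o=o+R@np.array([e[0]-.125,0])
    print(name,np.rad2deg(y),o,l.sum(),r.sum(),pl,pr,e,st.sum(),np.median(z[st]),np.median(z[m]))
    R=np.array([[np.cos(y),-np.sin(y)],[np.sin(y),np.cos(y)]]);L=(P[:,:2]-o)@R
    for lo in np.arange(-.17,.19,.02):
        k=(abs(L[:,1])<.03)&(abs(L[:,0]-lo)<.004)
        if k.any():print(round(lo,3),np.round(np.percentile(z[k],[10,50,90]),4))
    j=(abs(L[:,1])<.068)&(L[:,0]<-.04)&(z>.05);print("jar",L[j].min(0),L[j].max(0),z[j].max(),L[j][np.argsort(-z[j])[:60]].mean(0))
    hsv=cv2.cvtColor(c["img"],cv2.COLOR_RGB2HSV).reshape(-1,3)
    Pa=cloud(c).reshape(-1,3);La=(Pa[:,:2]-o)@R
    k=((hsv[:,0]<6)|(hsv[:,0]>174))&(hsv[:,1]>150)&(hsv[:,2]>80)&(abs(La[:,0]-.041)<.05)&(abs(La[:,1]-.175)<.05)
    print("knob",La[k].mean(0),Pa[k].mean(0),k.sum())
E
```

```text
t -12.579964436348561 [0.54981901 0.0920572 ] 504 497 [0.00019572 0.08082524] [-0.00019572 -0.08071807] [0.125      0.13415088 0.14251798] 373 0.07341682616162792 0.041786062866260076
-0.17 [-0.0025  0.001   0.0034]
-0.15 [0.006  0.0084 0.0104]
-0.13 [0.0686 0.072  0.0754]
-0.11 [0.0765 0.0789 0.0819]
-0.09 [0.0701 0.0733 0.0767]
-0.07 [0.0076 0.0106 0.0142]
-0.05 [0.0112 0.0133 0.0163]
-0.03 [0.014  0.0166 0.0197]
-0.01 [0.0166 0.0196 0.0221]
0.01 [0.02   0.023  0.0256]
0.03 [0.0228 0.026  0.0287]
0.05 [0.025  0.0276 0.0302]
0.07 [0.0224 0.0253 0.0281]
0.09 [0.0204 0.0235 0.0263]
0.11 [0.0192 0.0215 0.0244]
0.13 [0.017  0.0715 0.0761]
0.17 [-0.0017  0.0004  0.0027]
jar [-0.14414116 -0.06405449] [-0.07351186  0.06632645] 0.08414074879526678 [-0.10886629 -0.00341004]
knob [0.04076847 0.17299231] [0.62728681 0.25201703 0.10802217] 40
s -13.095177214450315 [0.54938103 0.09274758] 235 404 [0.01231039 0.08102051] [-0.01231039 -0.07995193] [0.125     0.1332608 0.1414441] 190 0.07253453029365714 0.04059936389753871
-0.17 [-0.0035 -0.0011  0.0007]
-0.15 [0.0038 0.0064 0.0087]
-0.13 [0.0657 0.0704 0.0735]
-0.11 [0.0756 0.0775 0.0792]
-0.09 [0.0693 0.0716 0.0742]
-0.05 [0.0094 0.0122 0.0158]
-0.03 [0.0127 0.0149 0.0169]
-0.01 [0.0161 0.0184 0.021 ]
0.01 [0.0197 0.0212 0.024 ]
0.03 [0.022  0.0246 0.0273]
0.05 [0.024  0.0259 0.0285]
0.07 [0.022  0.0242 0.0272]
0.09 [0.0204 0.0225 0.0242]
0.11 [0.0175 0.02   0.0216]
0.13 [0.0186 0.0585 0.0739]
jar [-0.14595225 -0.06658876] [-0.07486232  0.06689325] 0.0818120783941152 [-0.110617   -0.00507144]
knob [0.03677769 0.17175409] [0.62411653 0.25170252 0.10425845] 31
```

```bash
cat >> h.py <<'E'
from scipy.spatial.transform import Rotation as Ro
yaw=np.deg2rad(-12.65);O=np.array([.5497,.0923,0])
RR=Ro.from_euler('z',yaw)
def toW(p):return RR.apply(p)+O
def toR(p):return RR.inv().apply(np.array(p)-O)
def st(ctrl,p=None):
    o=ctrl.get_obs();q=np.array(o["eef_rot"]);T=Ro.from_quat(q[[1,2,3,0]])
    print("t",round(o["time_s"],2),"ramp pos",np.round(toR(o["eef_pos"])*1000,1),"open",round(float(o["opening"]),2),"F",np.round(o["wrist_force"],2))
    A=(RR.inv()*T).as_matrix();print("tool axes in ramp",np.round(A,3).tolist())
    des=np.array([[0,0,1],[0,1,0],[-1,0,0]],float)
    for s in(1,-1):
        D=des.copy();D[:,1]*=s;D[:,2]*=s
        print("turn need deg",s,np.round(np.rad2deg((Ro.from_matrix(A).inv()*Ro.from_matrix(D)).as_rotvec()),2))
    if p is not None:print("shift tool",np.round(T.inv().apply(toW(p)-o["eef_pos"])*1000,1))
    print("q",np.round(o["q"],2))
E
python3 - <<'E'
from bench import ctrl
from h import *
st(ctrl,[-.172,0,.15])
E
```

```text
t 0.1 ramp pos [-390.9  350.3  241.5] open 1.0 F [0.14 0.78 0.06]
tool axes in ramp [[-0.001, 0.218, 0.976], [-0.001, 0.976, -0.218], [-1.0, -0.002, -0.0]]
turn need deg 1 [-12.61  -0.03   0.09]
turn need deg -1 [1.6739e+02 1.3000e-01 4.0000e-02]
shift tool [  91.8 -293.9  290.1]
q [ 0.92  0.18  1.61  0.    1.35 -0.21]
```

>>> drive_tool --pt "0 0 0 -6.3 0 0 1" --pt "0 0 0 -6.3 0 0 1" --pt "0 -0.05 0.0312 0 0 0 1" --pt "0 -0.05 0.0312 0 0 0 1" --pt "0 -0.05 0.0312 0 0 0 1" --pt "0 -0.05 0.0312 0 0 0 1" --pt "0 -0.05 0.0312 0 0 0 1" --pt "0.03 -0.05 0.0312 0 0 0 1" --pt "0.03 -0.05 0.0312 0 0 0 1" --pt "0.03 0 0 0 0 0 1"

```text
time_s: 1.35
eef_pos: [0.381, 0.1334, 0.1551]
eef_rot: [0.703, 0.08, 0.702, -0.08]
wrist_force: [-0.2, 0.3, -0.1]
opening: 1.0
```

```bash
python3 - <<'E'
from bench import ctrl,camera
from h import *
st(ctrl,[-.172,0,.045])
for n in("scene","top"):
    c=camera(n); np.savez(f"{n}1.npz",**c)
    cv2.imwrite(f"pics/{n}1.png",cv2.cvtColor(c["img"],cv2.COLOR_RGB2BGR))
    P=cloud(c).reshape(-1,3);L=toR(P)
    k=(abs(L[:,0]+.17)<.035)&(abs(L[:,1])<.08)&(L[:,2]>.1)&(L[:,2]<.2)
    for z in np.arange(.1,.2,.01):
        m=k&(abs(L[:,2]-z)<.005)
        if m.sum()>3: print(n,round(z,3),m.sum(),np.round(L[m].min(0),3),np.round(L[m].max(0),3))
E
```

```text
t 1.35 ramp pos [-173.6    3.1  155.1] open 1.0 F [-0.21  0.28 -0.14]
tool axes in ramp [[0.002, 0.007, 1.0], [-0.0, 1.0, -0.007], [-1.0, -0.0, 0.002]]
turn need deg 1 [-0.38  0.09  0.02]
turn need deg -1 [ 1.7962e+02  3.0000e-02 -1.4000e-01]
shift tool [110.1  -3.1   1.4]
q [ 0.04 -0.12  2.1  -0.    1.15 -1.3 ]
scene 0.16 30 [-0.186 -0.053  0.155] [-0.168  0.05   0.165]
scene 0.17 46 [-0.186 -0.055  0.165] [-0.164  0.05   0.175]
scene 0.18 42 [-0.187 -0.057  0.175] [-0.169  0.052  0.184]
scene 0.19 29 [-0.187 -0.049  0.185] [-0.175  0.053  0.195]
```

The view shows the open tips at about TCP height, spanning y = ±53 mm. I'll lower them behind the jar.

>>> drive_tool --pt "0.04 -0.003 0 -0.4 0 0 1" --pt "0.04 0 0 0 0 0 1" --pt "0.03 0 0 0 0 0 1" --pt "0.01 0 0 0 0 0 1" --pt "0 0 0 0 0 0 1"

```text
time_s: 2.08
eef_pos: [0.3791, 0.1344, 0.036]
eef_rot: [0.703, 0.075, 0.703, -0.075]
wrist_force: [-0.2, -0.6, -0.8]
opening: 0.997
```

```bash
python3 - <<'E'
from bench import ctrl,camera
from h import *
st(ctrl,[-.156,0,.034])
c=camera("scene")
cv2.imwrite("pics/s2.png",cv2.resize(cv2.cvtColor(c["img"][140:290,140:340],cv2.COLOR_RGB2BGR),None,fx=4,fy=4))
E
```

```text
t 2.08 ramp pos [-175.7    3.7   36. ] open 1.0 F [-0.17 -0.59 -0.79]
tool axes in ramp [[-0.0, -0.008, 1.0], [-0.0, 1.0, 0.008], [-1.0, -0.0, -0.0]]
turn need deg 1 [ 0.46 -0.02  0.  ]
turn need deg -1 [-1.7954e+02 -0.0000e+00 -3.0000e-02]
shift tool [ 2.  -3.9 19.7]
q [ 0.04  0.13  2.17  0.    0.85 -1.31]
```

View pics/s2.png

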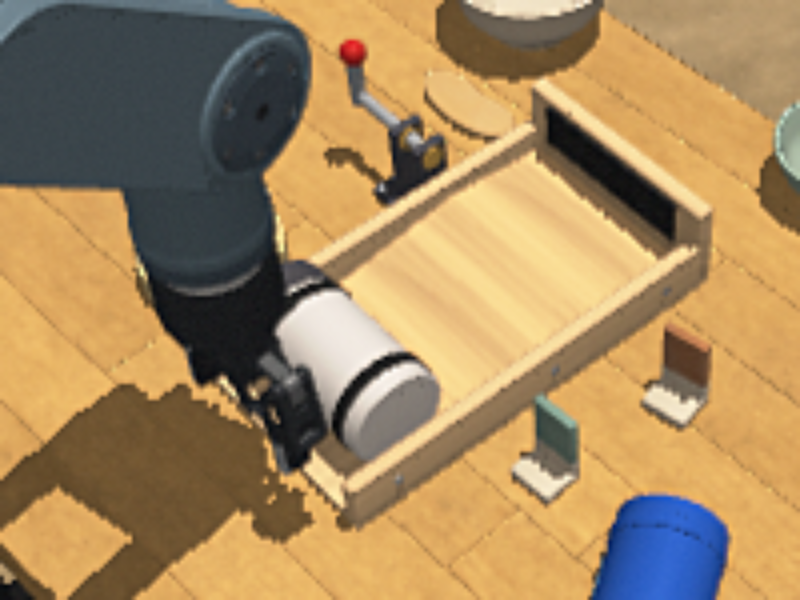

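The fingers are behind the jar inside the guides. I'll approach slowly.

>>> drive_tool --pt "0 -0.003 0.006 0.4 0 0 1" --pt "0 0 0.006 0 0 0 1" --pt "0 0 0.004 0 0 0 1" --pt "0 0 0.004 0 0 0 1" --pt "0 0 0.004 0 0 0 1" --pt "0 0 0.004 0 0 0 1" --pt "0 0 0.004 0 0 0 1"

```text
time_s: 3.0
eef_pos: [0.4097, 0.1239, 0.0355]
eef_rot: [0.703, 0.078, 0.703, -0.078]
wrist_force: [-0.1, -0.1, -0.0]
opening: 1.002
```

```bash
cat >> h.py <<'E'
def jar(camera,n="top",save=None):
    c=camera(n)
    if save:cv2.imwrite(save,cv2.resize(cv2.cvtColor(c["img"][130:300,140:340],cv2.COLOR_RGB2BGR),None,fx=4,fy=3.5))
    hsv=cv2.cvtColor(c["img"],cv2.COLOR_RGB2HSV);L=toR(cloud(c).reshape(-1,3)).reshape(c["img"].shape)
    m=(L[...,2]>.045)&(L[...,2]<.102)&(abs(L[...,1])<.069)&(abs(L[...,0])<.15)&(hsv[...,1]<60)&(hsv[...,2]>90)
    m&=L[...,0]<.124
    p=L[m]
    if len(p)<20: print("jar few",len(p));return
    print(n,"jar white n",len(p),"x",np.round(np.percentile(p[:,0],[1,50,99])*1000,1),"y",np.round(np.percentile(p[:,1],[1,99])*1000,1),"ztop",np.round(np.percentile(p[:,2],98)*1000,1))
    f=p[:,0];ys=p[:,1]
    r=[]
    for y0 in np.arange(-.05,.05,.01):
        k=abs(ys-y0)<.005
        if k.sum()>8:r.append((y0,np.percentile(f[k],97)))
    r=np.array(r)
    if len(r)>2:print(" front edge x(y)",np.round(np.polyfit(r[:,0],r[:,1],1),4))
E
python3 - <<'E'
from bench import ctrl,camera
from h import *
st(ctrl);jar(camera,"top","pics/t3.png");jar(camera,"scene")
E
```

```text
t 3.0 ramp pos [-143.5    0.2   35.5] open 1.0 F [-0.12 -0.05 -0.03]
tool axes in ramp [[-0.0, 0.0, 1.0], [-0.0, 1.0, -0.0], [-1.0, -0.0, -0.0]]
turn need deg 1 [-0.   -0.01  0.  ]
turn need deg -1 [1.8e+02 1.0e-02 1.0e-02]
q [ 0.01  0.18  2.1  -0.    0.86 -1.33]
top jar white n 496 x [-124.6  -80.4  -63.5] y [-62.8  43.6] ztop 81.7
 front edge x(y) [-0.0054 -0.0652]
scene jar white n 555 x [-129.6  -94.5  -67. ] y [-64.4  30.4] ztop 79.8
 front edge x(y) [ 0.0662 -0.0695]
```

View pics/t3.png

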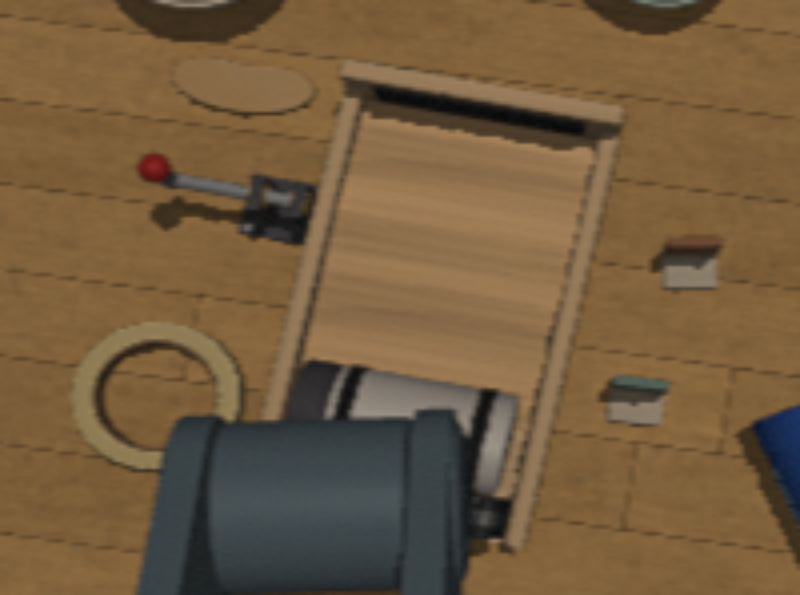

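The jar is square, in contact, with its centre at x ≈ −100. I'll push it up the slope at about 48 mm/s, rising with the slope.

>>> drive_tool --pt "0 0 0.004 0 0 0 1" --pt "0 0 0.005 0 0 0 1" --pt "0 0 0.006 0 0 0 1" --pt "-0.0009 0 0.006 0 0 0 1" --pt "-0.0009 0 0.006 0 0 0 1" --pt "-0.0009 0 0.006 0 0 0 1" --pt "-0.0009 0 0.006 0 0 0 1" --pt "-0.0009 0 0.006 0 0 0 1" --pt "-0.0009 0 0.006 0 0 0 1" --pt "-0.0009 0 0.006 0 0 0 1"

```text
time_s: 4.35
eef_pos: [0.4655, 0.1114, 0.042]
eef_rot: [0.703, 0.078, 0.703, -0.078]
wrist_force: [-4.0, 0.7, 2.8]
opening: 1.0
```

```bash
python3 - <<'E'
from bench import ctrl,camera
from h import *
st(ctrl);jar(camera,"top","pics/t4.png");jar(camera,"scene")
E
```

```text
t 4.35 ramp pos [-86.3   0.2  42. ] open 1.0 F [-3.98  0.67  2.83]
tool axes in ramp [[0.0, 0.0, 1.0], [0.0, 1.0, -0.0], [-1.0, 0.0, 0.0]]
turn need deg 1 [-0.01  0.   -0.  ]
turn need deg -1 [179.99  -0.    -0.  ]
q [-0.01  0.26  1.98  0.    0.9  -1.36]
top jar white n 214 x [-68.2 -25.2  -7.2] y [-63.2  43.9] ztop 89.1
 front edge x(y) [ 0.0127 -0.0088]
scene jar white n 527 x [-96.3 -37.7 -10.5] y [-64.5  31. ] ztop 87.4
 front edge x(y) [ 0.0193 -0.0151]
```

View pics/t4.png

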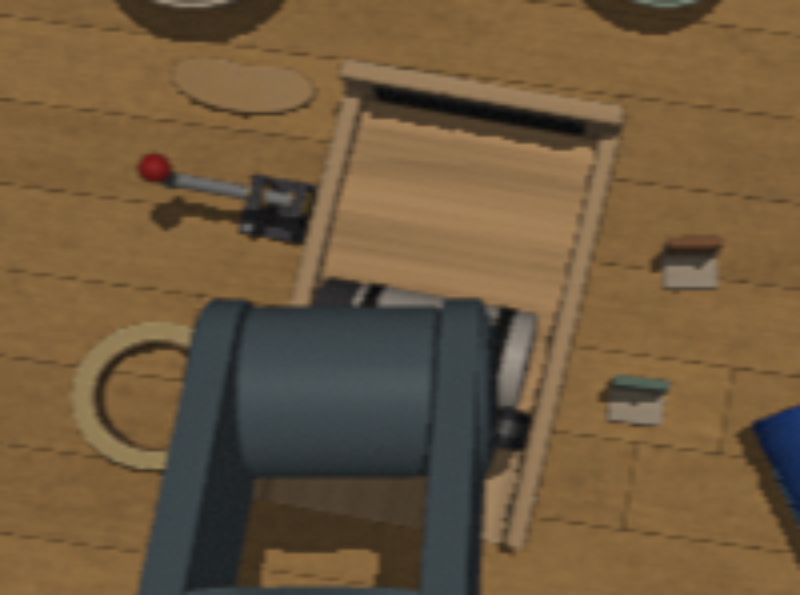

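Contact is steady at about 5 N and the jar is square on the slope at x ≈ −43. I'll carry on.

>>> drive_tool --pt "-0.0009 0 0.006 0 0 0 1" --pt "-0.0009 0 0.006 0 0 0 1" --pt "-0.0009 0 0.006 0 0 0 1" --pt "-0.0009 0 0.006 0 0 0 1" --pt "-0.0009 0 0.006 0 0 0 1" --pt "-0.0009 0 0.006 0 0 0 1" --pt "-0.0009 0 0.006 0 0 0 1" --pt "-0.0009 0 0.006 0 0 0 1" --pt "-0.0009 0 0.006 0 0 0 1" --pt "-0.0009 0 0.006 0 0 0 1"

```text
time_s: 5.7
eef_pos: [0.5241, 0.0983, 0.0509]
eef_rot: [0.703, 0.078, 0.703, -0.078]
wrist_force: [-3.6, 1.1, 2.6]
opening: 1.002
```

```bash
python3 - <<'E'
from bench import ctrl,camera
from h import *
st(ctrl);jar(camera,"top");jar(camera,"scene")
E
```

```text
t 5.7 ramp pos [-26.3   0.2  50.9] open 1.0 F [-3.57  1.07  2.59]
tool axes in ramp [[-0.0, 0.0, 1.0], [-0.0, 1.0, -0.0], [-1.0, -0.0, -0.0]]
turn need deg 1 [-0.01 -0.    0.  ]
turn need deg -1 [179.99   0.     0.  ]
q [-0.04  0.35  1.84 -0.    0.96 -1.39]
top jar white n 114 x [-5.7 25.4 50.6] y [-63.2 -50.4] ztop 98.5
scene jar white n 500 x [-36.6  22.9  50.6] y [-64.6  27.9] ztop 96.9
 front edge x(y) [0.0348 0.0461]
```

>>> drive_tool --pt "-0.0008 0 0.005 0 0 0 1" --pt "-0.0008 0 0.005 0 0 0 1" --pt "-0.0008 0 0.005 0 0 0 1" --pt "-0.0008 0 0.005 0 0 0 1" --pt "0 0 0.004 0 0 0 1" --pt "0 0 0.004 0 0 0 1" --pt "0 0 0.004 0 0 0 1" --pt "0 0 0.004 0 0 0 1" --pt "0 0 0.004 0 0 0 1" --pt "0 0 0.004 0 0 0 1"

```text
time_s: 7.05
eef_pos: [0.5669, 0.0886, 0.0541]
eef_rot: [0.703, 0.078, 0.703, -0.078]
wrist_force: [0.1, -0.5, 1.0]
opening: 0.999
```

```bash
python3 - <<'E'
from bench import ctrl,camera
from h import *
st(ctrl);jar(camera,"top","pics/t6.png");jar(camera,"scene")
E
```

```text
t 7.05 ramp pos [17.6  0.2 54.1] open 1.0 F [ 0.13 -0.53  1.01]
tool axes in ramp [[0.0, 0.0, 1.0], [0.0, 1.0, -0.0], [-1.0, 0.0, 0.0]]
turn need deg 1 [-0.01  0.01 -0.  ]
turn need deg -1 [ 1.7999e+02 -0.0000e+00 -1.0000e-02]
q [-0.05  0.42  1.73 -0.    0.99 -1.4 ]
top jar white n 129 x [ 58.6  89.6 118.2] y [-63.4 -50.1] ztop 97.8
scene jar white n 639 x [ 25.3  83.7 118. ] y [-64.4  30.5] ztop 95.2
 front edge x(y) [0.0687 0.1108]
```

View pics/t6.png

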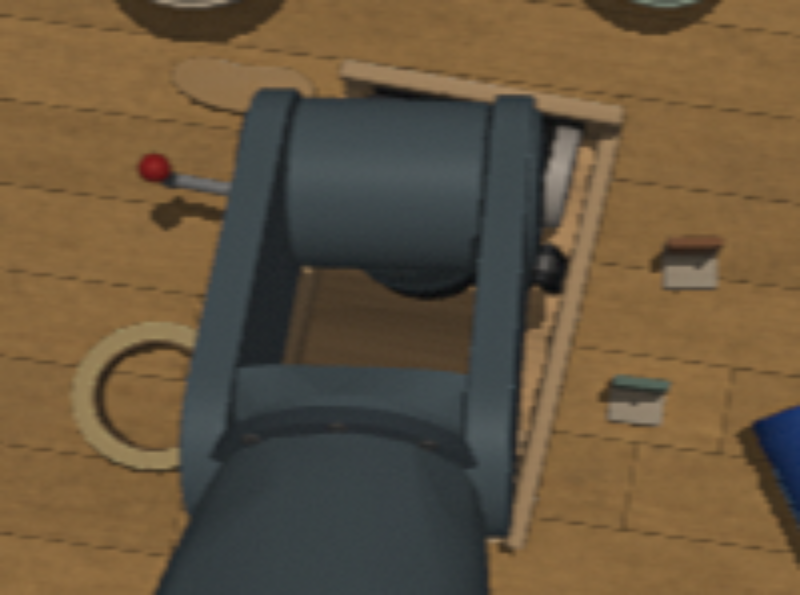

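The jar has rolled over the crest to the stop. I'll follow and press gently to square it.

>>> drive_tool --pt "0 0 0.006 0 0 0 1" --pt "0 0 0.006 0 0 0 1" --pt "0 0 0.005 0 0 0 1" --pt "0 0 0.003 0 0 0 1" --pt "0 0 0.002 0 0 0 1" --pt "0 0 0.002 0 0 0 1" --pt "0 0 0.002 0 0 0 1" --pt "0 0 0 0 0 0 1"

```text
time_s: 8.15
eef_pos: [0.5916, 0.0831, 0.054]
eef_rot: [0.703, 0.078, 0.703, -0.078]
wrist_force: [-2.4, -0.2, 0.6]
opening: 0.999
```

```bash
python3 - <<'E'
from bench import ctrl,camera
from h import *
st(ctrl);jar(camera,"top");jar(camera,"scene")
E
```

```text
t 8.15 ramp pos [42.9  0.3 54. ] open 1.0 F [-2.39 -0.18  0.62]
tool axes in ramp [[-0.001, -0.0, 1.0], [-0.0, 1.0, 0.0], [-1.0, -0.0, -0.001]]
turn need deg 1 [ 0.01 -0.05  0.  ]
turn need deg -1 [-1.7999e+02 -1.0000e-02 -8.0000e-02]
q [-0.06  0.46  1.67  0.    1.02 -1.41]
top jar white n 78 x [ 68.2  94.9 118.5] y [-63.5 -52.5] ztop 96.4
scene jar white n 457 x [ 33.1  87.9 119.1] y [-64.5  28. ] ztop 95.2
 front edge x(y) [0.0562 0.1122]
```

>>> drive_tool --pt "0 0 0.0015 0 0 0 1" --pt "0 0 0 0 0 0 1" --pt "0 0 0 0 0 0 1"

```text
time_s: 8.62
eef_pos: [0.5917, 0.0831, 0.0538]
eef_rot: [0.701, 0.078, 0.704, -0.078]
wrist_force: [-7.4, 1.3, 3.9]
opening: 0.999
```

>>> drive_tool --pt "0 0 -0.006 0 0 0 1" --pt "0 0 -0.012 0 0 0 1" --pt "0 0 -0.022 0 0 0 1" --pt "-0.04 0 -0.02 0 0 0 1" --pt "-0.06 0 0 0 0 0 0" --pt "-0.06 0 0 0 0 0 -1" --pt "0 0.06 0 0 0 0 -1" --pt "0 0.06 0 0 0 0 -1" --pt "0 0.06 0 0 0 0 -1" --pt "0 0.04 0 0 0 0 -1"

```text
time_s: 9.88
eef_pos: [0.5827, 0.3131, 0.2141]
eef_rot: [0.703, 0.078, 0.703, -0.077]
wrist_force: [-0.7, -0.3, 0.2]
opening: 0.001
```

```bash
python3 - <<'E'
from bench import ctrl,camera
from h import *
st(ctrl,[.041,.22,.095]);jar(camera,"top","pics/t8.png");jar(camera,"scene")
c=camera("scene")
cv2.imwrite("pics/s8.png",cv2.resize(cv2.cvtColor(c["img"][100:275,140:340],cv2.COLOR_RGB2BGR),None,fx=4,fy=3.4))
E
```

```text
t 9.88 ramp pos [-16.1 222.6 214.1] open 0.0 F [-0.7  -0.31  0.24]
tool axes in ramp [[0.001, -0.001, 1.0], [0.001, 1.0, 0.001], [-1.0, 0.001, 0.001]]
turn need deg 1 [ 0.08  0.03 -0.03]
turn need deg -1 [-1.7992e+02  5.0000e-02  5.0000e-02]
shift tool [119.1  -2.8  57.1]
q [ 0.31  0.39  1.4   0.    1.35 -1.04]
top jar white n 898 x [ 59.4  85.  118.5] y [-62.6  44.1] ztop 97.8
 front edge x(y) [-0.0121  0.1132]
scene jar white n 907 x [ 53.2  74.9 116.6] y [-64.5  46.1] ztop 95.0
 front edge x(y) [-0.0724  0.1074]
```

View pics/t8.png

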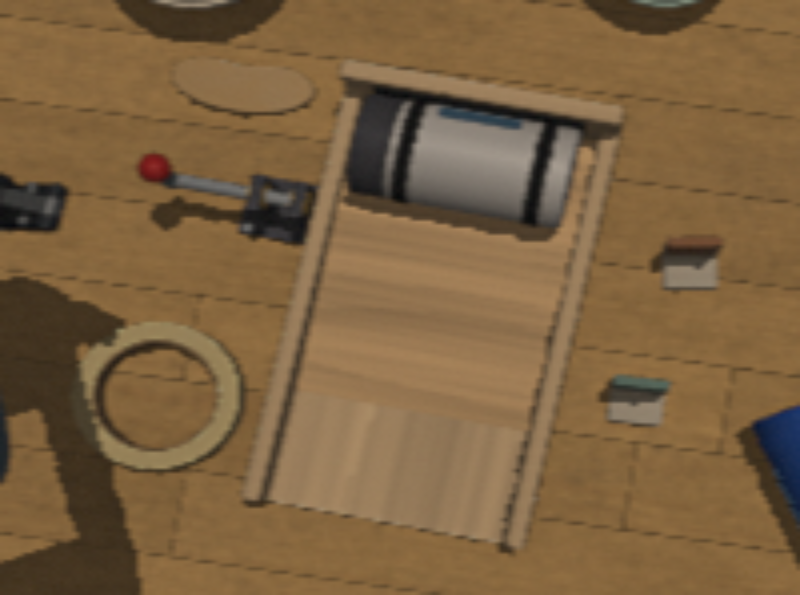

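View pics/s8.png

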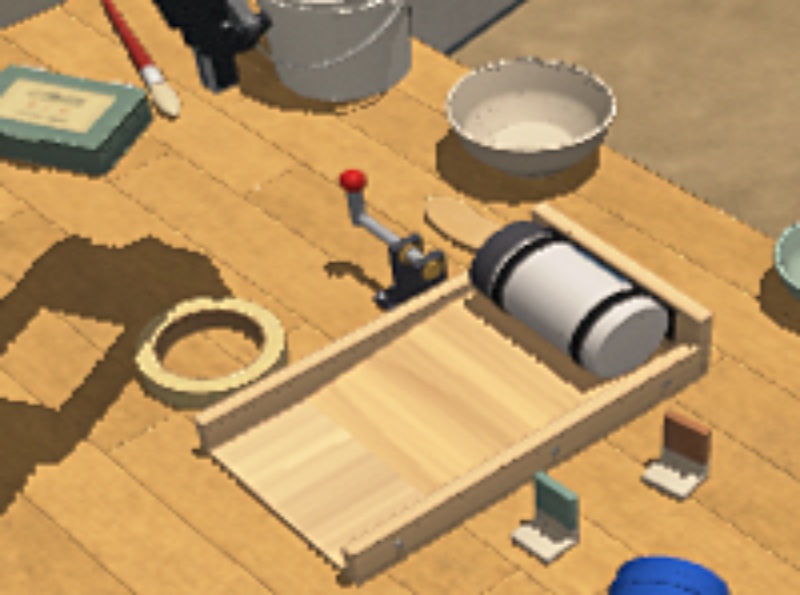

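The jar is square against the stop. I'll bring the shut fingers down outside the knob.

>>> drive_tool --pt "0 0.003 0.05 0 0 0 -1" --pt "0.04 0 0.007 0 0 0 -1" --pt "0.05 0 0 0 0 0 -1" --pt "0.034 0 0 0 0 0 -1" --pt "0 0 0 0 0 0 -1" --pt "0 0 0 0 0 0 -1"

```text
time_s: 10.78
eef_pos: [0.6404, 0.3004, 0.0921]
eef_rot: [0.704, 0.078, 0.702, -0.078]
wrist_force: [-0.3, 0.6, 0.6]
opening: -0.0
```

```bash
python3 - <<'E'
from bench import ctrl,camera
from h import *
st(ctrl,[.041,.14,.09])
c=camera("scene")
cv2.imwrite("pics/s9.png",cv2.resize(cv2.cvtColor(c["img"][100:250,160:340],cv2.COLOR_RGB2BGR),None,fx=4,fy=4))
E
```

```text
t 10.78 ramp pos [ 43.  222.9  92.1] open -0.0 F [-0.31  0.62  0.62]
tool axes in ramp [[0.002, 0.001, 1.0], [0.001, 1.0, -0.001], [-1.0, 0.001, 0.002]]
turn need deg 1 [-0.05  0.12 -0.06]
turn need deg -1 [ 1.7995e+02 -9.0000e-02 -2.0000e-01]
shift tool [  2.  -82.9  -1.9]
q [ 0.27  0.61  1.34 -0.    1.18 -1.08]
```

View pics/s9.png

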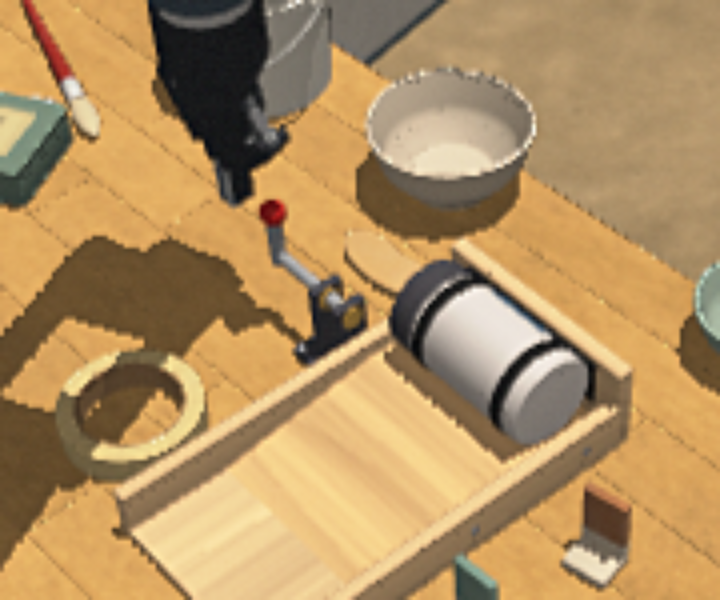

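>>> drive_tool --pt "0 -0.01 -0.002 0 0 0 -1" --pt "0 -0.008 0 0 0 0 -1" --pt "0 -0.008 0 0 0 0 -1" --pt "0 -0.008 0 0 0 0 -1" --pt "0 -0.008 0 0 0 0 -1" --pt "0 0 0 0 0 0 -1"

```text
time_s: 11.58
eef_pos: [0.6281, 0.2595, 0.09]
eef_rot: [0.703, 0.078, 0.703, -0.078]
wrist_force: [-0.5, 0.3, -0.9]
opening: -0.0
```

```bash
cat >> h.py <<'E'
def knob(camera):
    for n in("scene","top"):
        c=camera(n);hsv=cv2.cvtColor(c["img"],cv2.COLOR_RGB2HSV).reshape(-1,3);L=toR(cloud(c).reshape(-1,3))
        k=((hsv[:,0]<6)|(hsv[:,0]>174))&(hsv[:,1]>150)&(hsv[:,2]>80)&(abs(L[:,0]-.041)<.04)&(abs(L[:,1]-.15)<.06)
        if k.sum():print(n,"knob",k.sum(),np.round(L[k].mean(0)*1000,1))
        else:print(n,"no knob")
E
python3 - <<'E'
from bench import ctrl,camera
from h import *
st(ctrl);knob(camera)
E
```

```text
t 11.57 ramp pos [ 39.9 180.3  90. ] open -0.0 F [-0.53  0.33 -0.92]
tool axes in ramp [[-0.0, 0.001, 1.0], [-0.001, 1.0, -0.001], [-1.0, -0.001, -0.0]]
turn need deg 1 [-0.04 -0.01  0.04]
turn need deg -1 [1.7996e+02 6.0000e-02 2.0000e-02]
q [ 0.22  0.56  1.43 -0.    1.15 -1.13]
scene knob 30 [ 36.2 151.  104.6]
top no knob
```

The knob has moved about 21 mm with no trouble. I'll do the remaining 29 mm or so.

>>> drive_tool --pt "0 -0.008 0 0 0 0 -1" --pt "0 -0.008 0 0 0 0 -1" --pt "0 -0.006 0 0 0 0 -1" --pt "0 -0.004 0 0 0 0 -1" --pt "0 -0.002 0 0 0 0 -1" --pt "0 0 0 0 0 0 -1"

```text
time_s: 12.42
eef_pos: [0.6221, 0.2327, 0.0901]
eef_rot: [0.703, 0.078, 0.703, -0.078]
wrist_force: [-0.3, -0.6, -0.1]
opening: -0.003
```

```bash
python3 - <<'E'
from bench import ctrl,camera
from h import *
st(ctrl);knob(camera)
E
```

```text
t 12.43 ramp pos [ 39.9 152.8  90.1] open -0.0 F [-0.27 -0.58 -0.08]
tool axes in ramp [[-0.0, 0.0, 1.0], [-0.001, 1.0, -0.0], [-1.0, -0.001, -0.0]]
turn need deg 1 [-0.01 -0.    0.03]
turn need deg -1 [1.7999e+02 5.0000e-02 0.0000e+00]
q [ 0.18  0.53  1.47 -0.    1.14 -1.17]
scene knob 31 [ 36.7 124.2 104.4]
top no knob
```

Travel is about 47.5 mm. I'll press on in small steps until the end stop shows as force.

>>> drive_tool --pt "0 -0.0015 0 0 0 0 -1" --pt "0 -0.0015 0 0 0 0 -1" --pt "0 0 0 0 0 0 -1"

```text
time_s: 12.9
eef_pos: [0.6219, 0.231, 0.0904]
eef_rot: [0.703, 0.078, 0.702, -0.077]
wrist_force: [2.0, 4.6, 0.0]
opening: -0.002
```

>>> drive_tool --pt "0 -0.0015 0 0 0 0 -1" --pt "0 0 0 0 0 0 -1"

```text
time_s: 13.15
eef_pos: [0.6218, 0.2307, 0.0905]
eef_rot: [0.704, 0.079, 0.702, -0.077]
wrist_force: [2.8, 10.2, -2.2]
opening: -0.002
```

```bash
python3 - <<'E'
from bench import ctrl,camera
from h import *
st(ctrl);knob(camera)
E
```

```text
t 13.15 ramp pos [ 40.1 150.9  90.5] open -0.0 F [ 2.82 10.16 -2.25]
tool axes in ramp [[0.002, -0.0, 1.0], [0.004, 1.0, 0.0], [-1.0, 0.004, 0.002]]
turn need deg 1 [ 0.01  0.1  -0.22]
turn need deg -1 [-1.7999e+02  3.5000e-01  1.6000e-01]
q [ 0.18  0.53  1.48  0.    1.13 -1.18]
scene knob 32 [ 37.4 123.2 104.2]
top no knob
```

The force rose to 10 N with the tool stalled, so the end stop is reached. Now I'll come away.

>>> drive_tool --pt "0 0.01 0 0 0 0 -1" --pt "0 0.03 0 0 0 0 -1" --pt "-0.02 0.03 0 0 0 0 -1" --pt "-0.05 0.02 0 0 0 0 -1" --pt "-0.05 0.03 -0.03 0 0 0 -1" --pt "-0.04 0.03 -0.04 0 0 0 -1" --pt "0 0 0 0 0 0 -1" --pt "0 0 0 0 0 0 -1"

```text
time_s: 14.25
eef_pos: [0.5873, 0.3874, 0.246]
eef_rot: [0.703, 0.077, 0.703, -0.078]
wrist_force: [-0.3, -0.2, -1.1]
opening: -0.002
```

```bash
python3 - <<'E'
from bench import ctrl,camera
from h import *
st(ctrl);knob(camera);jar(camera,"top","pics/t12.png");jar(camera,"scene")
a=np.load("top0.npz");c=camera("top")
cv2.imwrite("pics/d12.png",cv2.cvtColor(cv2.absdiff(a["img"],c["img"])*2,cv2.COLOR_RGB2BGR))
L=toR(cloud(c).reshape(-1,3)).reshape(c["img"].shape);hsv=cv2.cvtColor(c["img"],cv2.COLOR_RGB2HSV)
# jar top ridge from top face
m=(L[...,2]>.05)&(abs(L[...,1])<.066)&(L[...,0]<.121)&(L[...,0]>.05)
r=[]
for y in np.arange(-.06,.06,.01):
    k=m&(abs(L[...,1]-y)<.005);r.append((y,np.percentile(L[...,0][k],3)))
r=np.array(r);print("rear edge",np.round(r[:,1],4),np.polyfit(r[:,0],r[:,1],1))
E
```

```text
t 14.25 ramp pos [-28.  296.1 246. ] open -0.0 F [-0.26 -0.18 -1.12]
tool axes in ramp [[-0.0, -0.0, 1.0], [-0.001, 1.0, 0.0], [-1.0, -0.001, -0.0]]
turn need deg 1 [ 0.02 -0.02  0.08]
turn need deg -1 [-1.7998e+02 -1.3000e-01 -3.0000e-02]
q [ 0.42  0.46  1.24 -0.    1.44 -0.93]
scene knob 33 [ 37.2 122.7 104.6]
top knob 40 [ 40.8 125.2 108.1]
top jar white n 890 x [ 40.1  84.6 118. ] y [-62.2  60.6] ztop 97.3
 front edge x(y) [0.0083 0.1128]
scene jar white n 927 x [ 37.5  74.8 116.5] y [-64.2  59.5] ztop 95.1
 front edge x(y) [-0.0657  0.1065]
rear edge [0.0562 0.0547 0.0547 0.0558 0.0555 0.0555 0.0553 0.0554 0.0555 0.0552
 0.0554 0.0559] [0.00144508 0.05544014]
```

View pics/t12.png

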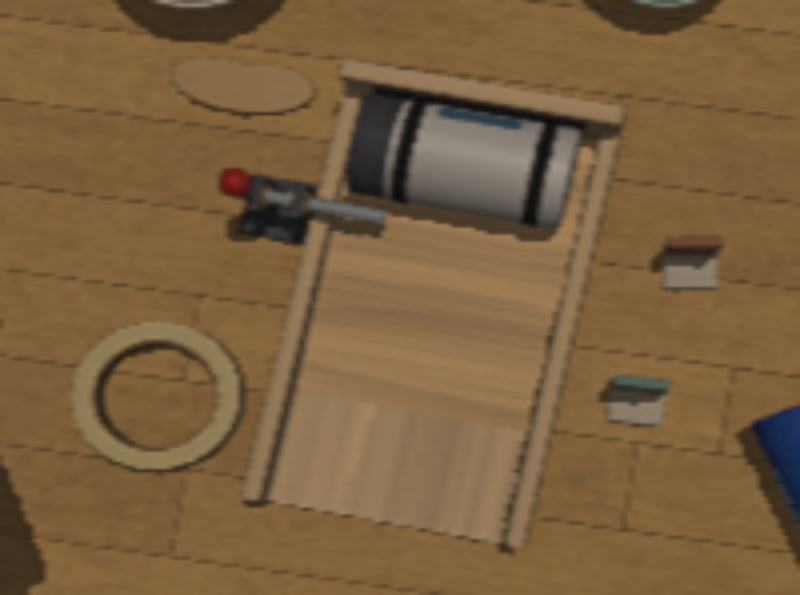

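View pics/d12.png

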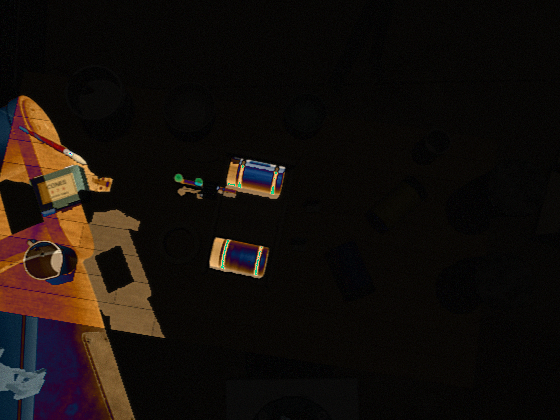

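```bash
python3 -c "
from bench import hand_in
print(hand_in())"
```

```text
the job is handed in; nothing more can be done
None
```

I pushed the white jar up the ramp with both open fingers until it went over the crest. Past the crest it rolled the last bit down to the stop by itself. I then pressed it lightly against the stop board (about 7 N) and pushed the bolt in to its end stop with shut fingers. I withdrew the arm and handed the job in at about 14.5 s.

**Jar:** It is square against the stop, with a rear-edge slope of about 0.001 rad at the last check. The rear edge at x ≈ 55 mm fits a centre of about 90 mm. The scene camera's front-edge fit showed a skew of about −0.07, but the lid and bands hide part of that edge, so I relied on the top view.

**Bolt:** The knob travelled 47.8 mm by the top camera and 49.1 mm by the scene camera. The difference is within camera error, and a 10 N stall at the end stop says it is fully in.

**Bystanders:** Comparing top views before and after shows only the jar, the bolt and the arm with its shadow changed. The tiles, rib and tape did not move.

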